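# Release the large test ball from its start gate

### The arm

A 6-joint arm with a two-finger parallel gripper is mounted at the origin on the work surface. World frame = base frame: x ahead of the robot, y to its left, z up, the work surface at z = 0. Lengths are in m, angles in rad, forces in N, time in s.
With the tool pointing down it reaches from about 0.3 to 0.775 m from the base axis. Payload 14.6 kg.
Tool frame: the origin (TCP) lies on the centre line of the jaws, within the pads' length; the fingertips stand ctrl.tcp_to_tips ahead of it and the grasp point (between the pads) lies 2 mm behind it (ctrl.tcp_to_tips is the distance from the TCP to the fingertips, in m); z points along the fingers, y is the line along which they close (so a half turn about z gives the same grasp; the last joint's range is limited). The gripper opens to 94 mm and grips with 3 to 60 N. Pads are 16 mm wide; open, the fingers measure 119 mm over their backs; the gripper's body (75 mm by 177 mm) begins 78 mm behind the grasp point.
Start: joints at [1.281, 0.3, 1.521, -0, 1.321, -0.067], TCP at [0.122, 0.536, 0.222] pointing down, gripper open.
Joint ranges: [-3.03, 3.03], [-0.79, 2.21], [0.23, 2.52], [-1.04, 4.18], [0, 3.07], [-2.55, 2.55]. Speed limits (rad/s): [2.22, 2.22, 2.57, 3.14, 3.14, 3.14].

### API

Orientations are given as [roll, pitch, yaw] about the fixed x, y, z axes, in that order (R = Rz(yaw) Ry(pitch) Rx(roll)).
In Python, from station import telemetry, viewer, hand_in, ctrl gives the robot as it stands.
- The arm moves only by the tool step_arm, never from a script. Its argument "plan" is a list of rows, each an object of numbers: "dx", "dy", "dz": the shift along the tool's x, y, z scaled (see below); "rx", "ry", "rz": the turn, a rotation vector about the tool's x, y, z scaled (see below); "claw": the closure, from 0 (fully open) to 1 (shut). In form: [{"dx": .., "dy": .., "dz": .., "rx": .., "ry": .., "rz": .., "claw": ..}, ...]. A call has 1 to 10 rows; each row shifts and turns the commanded pose from where the row before left it, along the tool's axes as they then stand; what a row does not reach is not made up. The controller multiplies each number of a shift by 0.1 m and each number of a turn by 90 degrees. A row lasts 1/10 s, in which the tool goes at most 50 mm and 8.59 degrees, less where a joint would pass 70% of its speed; a pose out of reach is approached as far as the arm can. A call with a number of a shift or a turn outside -1 to 1 is refused whole. A call with a gripper value outside its range is refused whole. The fingers move at their own pace and stop on an object; "grip_force" is the grip in N (left out, the last holds). Time passes only in rows, so rows that do not move let the fingers close. It gives the time, the measured TCP pose, the force, the opening and the grip force at its end, in the units of the state.
- telemetry.get_obs(): the state, without advancing time (a new reading comes with each control period).
- viewer.camera(name): name is "scene" or "top" or "wrist"; returns a dict with "img" (420x560x3 uint8, red, green, blue), "z_map" (420x560 float32, m along the optical axis (not along the pixel's ray), 0 where there is no reading), "fx", "fy", "cx", "cy" (pixels), "R" (3x3) and "t" (3): a world point X has camera coordinates R X + t; the wrist camera has in their place "tool_from_camera" (4x4, takes a point from camera to tool coordinates, whose origin is the TCP and whose axes are the flange's). Camera axes: x right, y down, z forward; pixel columns grow to the right and rows downward; lengths in m; the calibration is good to about 2 mm. A picture is of the moment at which its call begins: read the wrist's pose just before it.
- hand_in(): hands the job in; it is judged then, once.
Trained networks look in a picture, given as the dict that the camera call returned (one of the last four; its "shot" number tells which), for a name from the list of things; names that differ only in an ending like _2 or _b are one class to them, and where a whole thing is asked for, a point or a joint stands for the part that bears it (a point fixed in the world has none). Each returns a list of dicts, best first, with "score" (0 to 1); they miss things now and then, are a little off and sometimes report something else, mostly with a low value. They report only what shows in the picture. A call takes as long as a camera call.
- viewer.recognise(target, picture): "rect" ([left, top, right, bottom] in pixels, round what is visible of it).
The state is a dict: "time_s": time; "qpos": joint angles; "joint_vel": joint speeds; "tau": joint torques, N m; "ee_pos": TCP position; "eef_rot": TCP orientation; "force": force on the tool from outside, world axes, zero at the start; "moment": the same for the moment, N m; "grip_width": finger opening in m; "grip_force": force on a finger pad.
Only numpy, scipy, OpenCV 4.12 (cv2) and the standard library are available. Lean on these libraries where they do the work, as an engineer would, in place of code of your own. Each camera call takes 0.05 s, during which the arm holds its last target. There are 200 camera calls.

### The job

Two start gates stand on the bench, each with a steel ball waiting in its chute. With the fingertips, press down the paddle of the gate that holds the larger ball and keep it down until that ball has rolled out into its catch tray, then let the paddle come back up so that the gate is shut again. Do not touch or pick up either ball, keep the smaller ball behind its shut gate, and leave everything else on the bench where it is.

Things in the scene. Friction and masses are not known exactly. Their poses are not given: they have to be found in the camera images.
- stand_a: One of two identical start-gate stands, with the large ball in its chute; the two swap places from run to run. Fixed plywood base 270 x 250 x 12 mm; origin: centre of its underside, on the table, z up. A 40 mm wide chute at y = -85 mm slopes down towards -x to its gate. A lever lies across the stand along y at x = -10 mm, its fork and axle at y = 0, 105 mm high, gate on its -y end, paddle on its +y end.
- stand_b: The other of two identical start-gate stands, with the small ball in its chute; the two swap places from run to run. Fixed plywood base 270 x 250 x 12 mm; origin: centre of its underside, on the table, z up. A 40 mm wide chute at y = -85 mm slopes down towards -x to its gate. A lever lies across the stand along y at x = -10 mm, its fork and axle at y = 0, 105 mm high, gate on its -y end, paddle on its +y end.
- gate_mouth_a (a point): Mouth of the chute of stand_a, at the gate, on the chute floor 40 mm above the table (stand x = -10, y = -85 mm). The chute rises from here towards stand +x at 10 degrees; the ball waits just behind the 30 mm wide metal gate plate, which hangs from the lever.
- gate_mouth_b (a point): Mouth of the chute of stand_b, at the gate, on the chute floor 40 mm above the table (stand x = -10, y = -85 mm). The chute rises from here towards stand +x at 10 degrees; the ball waits just behind the 30 mm wide metal gate plate, which hangs from the lever.
- tray_a (a point): Centre of the floor of the open black catch tray in front of the chute mouth of stand_a, about 20 mm above the table. Inside 105 mm long (stand x) and 69 mm wide (stand y); floor falls slightly towards -x; side walls 46 mm and end wall 62 mm above the table.
- paddle_a (a point): Square black plastic paddle 34 x 34 x 6 mm on the lever end of stand_a, opposite the gate. This point: centre of its upper face, 115 mm above the table at rest, over stand point x = -10 mm, y = +85 mm; nothing stands under it but the base plate. Its axes are the stand's at rest; it tilts with the lever.
- paddle_b (a point): Square black plastic paddle 34 x 34 x 6 mm on the lever end of stand_b, opposite the gate. This point: centre of its upper face, 115 mm above the table at rest, over stand point x = -10 mm, y = +85 mm; nothing stands under it but the base plate. Its axes are the stand's at rest; it tilts with the lever.
- rocker_a: The rocking part of stand_a: aluminium bar 180 x 14 x 8 mm along stand y with the gate plate (30 mm wide, reaching 60 mm below the axle) at its -y end and the paddle at its +y end. Origin: on the axle, 105 mm above the table; axes as the stand's at rest.
- lever_a (a joint): Rocking lever of stand_a, rad: 0 at rest, gate shut; grows as the paddle is pressed down; stop at 0.50 (paddle about 41 mm lower). A spring shuts it when let go: pressing the paddle takes about 2 N at first, 3.5 N at the stop. From about 0.38 the large ball passes under the gate; hold it until the ball is out, about a second.
- lever_b (a joint): Rocking lever of stand_b (not to be pressed), rad: 0 at rest, gate shut; grows as the paddle is pressed down; stop at 0.50 (paddle about 41 mm lower). A spring shuts it when let go: pressing the paddle takes about 2 N at first, 3.5 N at the stop. From about 0.38 the large ball passes under the gate; hold it until the ball is out, about a second.
- ball_large: Loose steel ball, 34 mm diameter, about 160 g, waiting behind the gate of stand_a. Origin: its centre. It rolls out into the tray by itself once the gate is up.
- ball_small: Loose steel ball, 20 mm diameter, behind the gate of stand_b, to stay there. Origin: its centre.
- wood_block: Bystander: loose wooden cube, 36 mm, on the base plate of one of the stands near its x = +85, y = +60 mm; origin: centre of its underside.
- tape_roll: Bystander: loose grey ring, 64 mm across, 24 mm high, on the base plate of one of the stands near its x = +85, y = +60 mm; origin: centre of its underside.
- tin_can: Bystander: loose steel can, 66 mm diameter, 100 mm high; origin: centre of its underside.
- mug: Bystander: loose white mug, 80 mm diameter, 90 mm high; origin: centre of its underside.
- screwdriver: Bystander: loose screwdriver lying flat, 170 mm long; origin near its middle, on the table.
- buggy: Bystander: small loose four-wheeled robot, about 110 x 105 x 66 mm; origin: centre of its underside.

How it is judged:
By the outcome, as a careful person would: the job done as asked, in the order asked, and still so for the second after the job is handed in, with the robot touching nothing.
It also fails if it takes over 32 s, if anything falls off the work surface, if the arm or the gripper's body presses on something with over 40 N, if the wrist force passes 120 N, or if a joint passes its speed limit or range.

## Working session

There is one attempt and no reset: what is moved stays moved. The work goes in short steps, Python scripts to look and compute and a tool call to move; the robot and the scene stay as the last step left them, time stands still between calls to the robot, and variables do not carry over. Pictures are saved under pics/ and viewed, at most 10 in all, crops included, and the job is handed in when it is done.

Besides the shell and the picture viewer there is one more tool, called after ">>>" as a command line: name --argument value ..., lists and objects as JSON in quotes. step_arm: Moves the arm, as the interface text tells. Shifts and turns lie within -1 to 1; 1 stands for 0.1 m of shift or 90 degrees of turn. Its arguments: {"type":"object","properties":{"plan":{"type":"array"},"grip_force":{"type":"number"}},"required":["plan"]}

```bash
mkdir -p pics
cat > h.py <<'E'
import numpy as np, cv2
from station import telemetry, viewer, ctrl
def cloud(p):
    z=p["z_map"]; v,u=np.mgrid[:z.shape[0],:z.shape[1]]
    c=np.stack([(u-p["cx"])/p["fx"]*z,(v-p["cy"])/p["fy"]*z,z],-1)
    w=(c-p["t"])@p["R"]; w[z==0]=np.nan
    return w
E
python3 - <<'E'
from h import *
o=telemetry.get_obs(); print({k:np.round(o[k],3) for k in("time_s","ee_pos","eef_rot","force","grip_width")}, ctrl.tcp_to_tips)
for n in("top","scene"):
    p=viewer.camera(n); w=cloud(p); cv2.imwrite(f"pics/{n}0.png",p["img"][...,::-1])
    np.savez(f"{n}0.npz",w=w,img=p["img"])
    for t in("stand_a","paddle_a","ball_large","ball_small","tray_a","rocker_a"):
        for d in viewer.recognise(t,p)[:3]:
            l,tp,r,b=d["rect"]; q=w[int((tp+b)/2),int((l+r)/2)]
            print(n,t,round(d["score"],2),np.round(d["rect"]),np.round(q,3))
E
```

```text
{'time_s': np.float64(0.0), 'ee_pos': array([0.121, 0.536, 0.222]), 'eef_rot': array([-3.14 , -0.   ,  2.919]), 'force': array([-0.514, -0.607, -0.179]), 'grip_width': np.float64(0.094)} 0.017
top stand_a 0.97 [296. 194. 396. 298.] [ 0.503 -0.181  0.113]
top stand_a 0.72 [174. 200. 263. 296.] [0.493 0.175 0.105]
top stand_a 0.3 [313. 238. 381. 259.] [ 0.498 -0.184  0.106]
top paddle_a 0.58 [311. 233. 384. 259.] [ 0.506 -0.186  0.111]
top paddle_a 0.58 [179. 243. 250. 252.] [0.497 0.192 0.072]
top ball_large 0.51 [368. 242. 380. 253.] [ 0.503 -0.269  0.076]
top tray_a 0.56 [293. 195. 393. 301.] [ 0.498 -0.175  0.11 ]
top rocker_a 0.77 [311. 233. 384. 261.] [ 0.501 -0.187  0.11 ]
scene stand_a 0.82 [168. 167. 258. 239.] [ 0.506 -0.194  0.033]
scene stand_a 0.59 [284. 154. 373. 224.] [0.5   0.188 0.018]
scene stand_a 0.3 [296. 159. 364. 182.] [0.503 0.188 0.108]
scene paddle_a 0.89 [296. 158. 360. 185.] [0.501 0.182 0.103]
scene paddle_a 0.79 [185. 177. 248. 192.] [ 0.507 -0.175  0.113]
scene ball_large 0.6 [186. 188. 193. 201.] [ 0.501 -0.264  0.078]
scene ball_small 0.63 [340. 194. 362. 212.] [0.57  0.248 0.013]
scene tray_a 0.57 [172. 168. 258. 242.] [ 0.504 -0.192  0.021]
scene rocker_a 0.69 [179. 176. 248. 192.] [ 0.504 -0.184  0.116]
```

View pics/top0.png

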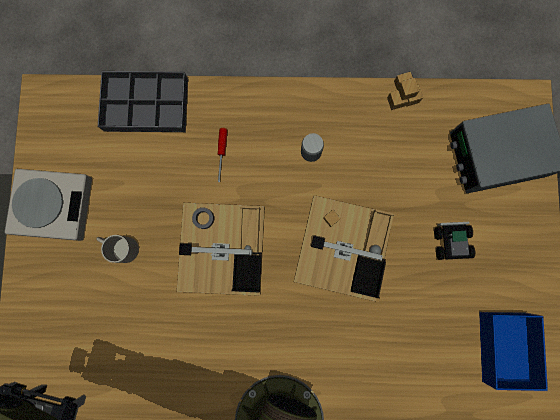

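View pics/scene0.png

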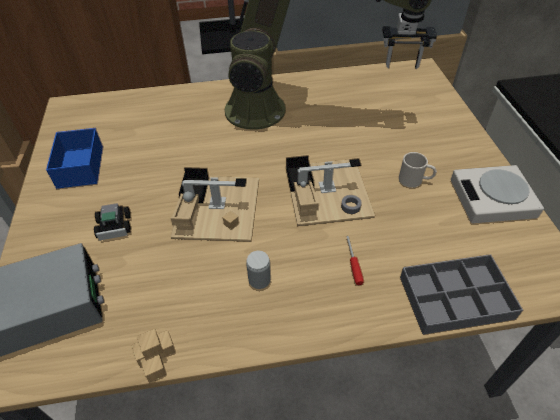

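The top view shows two stands: the left one near (220,248) with the tape roll, the right one near (345,247) with the wood block. Paddles are at about (185,249) and (317,242), and balls beside the gates at about (248,248) and (375,250). I'll check ball sizes and paddle positions next.

Run:
```python
from h import *
d=np.load("top0.npz"); w=d["w"]; im=d["img"]
e=np.load("scene0.npz"); im2=e["img"]
c=[cv2.resize(np.ascontiguousarray(x[...,::-1]),(390,290),interpolation=cv2.INTER_CUBIC) for x in(im[190:305,165:320-0],im[190:305,285:440],im2[150:230,275:383],im2[160:240,165:273])]
cv2.imwrite("pics/crop.png",np.vstack([np.hstack(c[:2]),np.hstack(c[2:])]))
dark=im.max(-1)<50
for nm,(u0,u1,v0,v1) in {"L":(170,270,195,300),"R":(290,400,190,305)}.items():
    W=w[v0:v1,u0:u1]; D=dark[v0:v1,u0:u1]
    pad=W[D&(W[...,2]>.10)&(W[...,2]<.125)]
    bar=W[(W[...,2]>.10)&(W[...,2]<.125)]
    m=bar[:,:2].mean(0); vec=np.linalg.svd(bar[:,:2]-m,full_matrices=False)[2][0]
    vec*=np.sign(vec[1]); s=(bar[:,:2]-m)@vec
    print(nm,"paddle",len(pad),np.round(pad.mean(0),4),pad[:,2].min(),pad[:,2].max(),"rect",cv2.minAreaRect(pad[:,:2].astype(np.float32)),"bar",np.round(m,4),"dir",np.degrees(np.arctan2(vec[1],vec[0])),"ends",m+vec*s.min(),m+vec*s.max())
    base=W[(W[...,2]>.006)&(W[...,2]<.018)]
    print(" base",cv2.minAreaRect(base[:,:2].astype(np.float32)))
for nm,u0,v0 in(("L",243,240),("R",364,240)):
    print(nm);print(np.round(w[v0:v0+18,u0:u0+20,2]*1000).astype(int))
```

```text
L paddle 144 [0.4896 0.2657 0.1141] 0.10308979814882879 0.12106939534816186 rect ((0.49066606163978577, 0.22729788720607758), (0.031097060069441795, 0.11427389830350876), 0.9887790679931641) bar [0.4877 0.1972] dir 88.18605540118 ends [0.48408053 0.08230316] [0.4904853  0.28453864]
 base ((0.5056116580963135, 0.1877388209104538), (0.30859699845314026, 0.30423951148986816), 0.7282294631004333)
R paddle 140 [ 0.5126 -0.1052  0.1144] 0.10388694197359846 0.12086878591664371 rect ((0.5046407580375671, -0.140853613615036), (0.10870372503995895, 0.032088328152894974), 76.67135620117188) bar [ 0.4986 -0.1723] dir 77.52153389926636 ends [ 0.47373964 -0.28479496] [ 0.51732447 -0.08784623]
 base ((0.5099301934242249, -0.1913478523492813), (0.34138065576553345, 0.3271183669567108), 0.6996997594833374)
L
[[                  43                   46                   45
                    47                   46                   45
                    46                   46                   45
                    45                   50                   41
                    59               
[... 14727 characters left out ...]
    112                  111
                   105                  110                  104
                   109                  107                  102
                   102                   56]
 [                  22                   22                   17
                    15                   12                   16
                    28                  106                  109
                   104                  109                  110
                   106                  108                  105
                   109                  110                  102
                    49                   52]]<stdin>:17: RuntimeWarning: invalid value encountered in cast
```

View pics/crop.png

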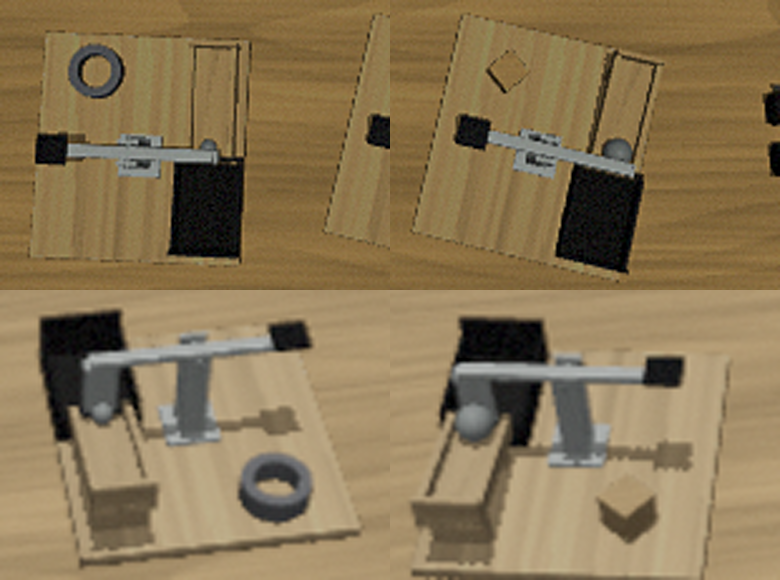

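The right stand (the one with the wood block) holds the larger ball: it spans about 11 px against 6 px, and its top is at 77 mm against 60 mm. Its paddle is at about (0.513, -0.105, 0.114), with stand +y at 77.5°. I'll turn the tool and close the fingers first.

>>> step_arm --plan '[{"rz": 0.083,"claw": 1},{"rz": 0.083,"claw": 1},{"rz": 0.083,"claw": 1},{"rz": 0.083,"claw": 1},{"rz": 0.083,"claw": 1},{"rz": 0.083,"claw": 1},{"rz": 0.083,"claw": 1},{"rz": 0.083,"claw": 1},{"rz": 0.083,"claw": 1},{"rz": 0.083,"claw": 1}]' --grip_force 10

```text
$.plan[0]: bad value
```

>>> step_arm --plan '[{"rz": 0.083,"claw": 1},{"rz": 0.083,"claw": 1},{"claw": 1}]'

```text
$.plan[0]: bad value
```

>>> step_arm --plan '[{"dx": -0.27,"dy": 0.26,"claw": 1},{"dx": -0.27,"dy": 0.26,"claw": 1},{"dx": -0.27,"dy": 0.26,"claw": 1},{"dx": -0.27,"dy": 0.26,"claw": 1},{"dx": -0.27,"dy": 0.26,"claw": 1},{"dx": -0.27,"dy": 0.26,"claw": 1},{"dx": -0.27,"dy": 0.26,"claw": 1},{"dx": -0.27,"dy": 0.26,"claw": 1},{"dx": -0.27,"dy": 0.26,"claw": 1},{"dx": -0.27,"dy": 0.26,"claw": 1}]'

```text
$.plan[0]: bad value
```

All keys are probably required in each row.

>>> step_arm --plan '[{"dx": 0,"dy": 0,"dz": 0,"rx": 0,"ry": 0,"rz": 0.083,"claw": 1},{"dx": 0,"dy": 0,"dz": 0,"rx": 0,"ry": 0,"rz": 0.083,"claw": 1},{"dx": 0,"dy": 0,"dz": 0,"rx": 0,"ry": 0,"rz": 0.083,"claw": 1},{"dx": 0,"dy": 0,"dz": 0,"rx": 0,"ry": 0,"rz": 0.083,"claw": 1},{"dx": 0,"dy": 0,"dz": 0,"rx": 0,"ry": 0,"rz": 0.083,"claw": 1},{"dx": 0,"dy": 0,"dz": 0,"rx": 0,"ry": 0,"rz": 0.083,"claw": 1},{"dx": 0,"dy": 0,"dz": 0,"rx": 0,"ry": 0,"rz": 0.083,"claw": 1},{"dx": 0,"dy": 0,"dz": 0,"rx": 0,"ry": 0,"rz": 0.083,"claw": 1},{"dx": 0,"dy": 0,"dz": 0,"rx": 0,"ry": 0,"rz": 0.083,"claw": 1},{"dx": 0,"dy": 0,"dz": 0,"rx": 0,"ry": 0,"rz": 0.083,"claw": 1}]' --grip_force 10

```text
time_s: 1.7
ee_pos: [0.1215, 0.5364, 0.2225]
eef_rot: [-3.142, -0.0, 1.61]
force: [0.1, -0.7, -0.1]
grip_width: 0.0174
grip_force: 0.0
```

>>> step_arm --plan '[{"dx": 0,"dy": 0,"dz": 0,"rx": 0,"ry": 0,"rz": 0.083,"claw": 1},{"dx": 0,"dy": 0,"dz": 0,"rx": 0,"ry": 0,"rz": 0.083,"claw": 1},{"dx": 0,"dy": 0,"dz": 0,"rx": 0,"ry": 0,"rz": 0,"claw": 1}]'

```text
time_s: 2.0
ee_pos: [0.1215, 0.5364, 0.2224]
eef_rot: [-3.142, 0.0, 1.352]
force: [-0.5, -0.2, 0.6]
grip_width: 0.0006
grip_force: 0.0
```

>>> step_arm --plan '[{"dx": -0.27,"dy": 0.26,"dz": 0,"rx": 0,"ry": 0,"rz": 0,"claw": 1},{"dx": -0.27,"dy": 0.26,"dz": 0,"rx": 0,"ry": 0,"rz": 0,"claw": 1},{"dx": -0.27,"dy": 0.26,"dz": 0,"rx": 0,"ry": 0,"rz": 0,"claw": 1},{"dx": -0.27,"dy": 0.26,"dz": 0,"rx": 0,"ry": 0,"rz": 0,"claw": 1},{"dx": -0.27,"dy": 0.26,"dz": 0,"rx": 0,"ry": 0,"rz": 0,"claw": 1},{"dx": -0.27,"dy": 0.26,"dz": 0,"rx": 0,"ry": 0,"rz": 0,"claw": 1},{"dx": -0.27,"dy": 0.26,"dz": 0,"rx": 0,"ry": 0,"rz": 0,"claw": 1},{"dx": -0.27,"dy": 0.26,"dz": 0,"rx": 0,"ry": 0,"rz": 0,"claw": 1},{"dx": -0.27,"dy": 0.26,"dz": 0,"rx": 0,"ry": 0,"rz": 0,"claw": 1},{"dx": -0.27,"dy": 0.26,"dz": 0,"rx": 0,"ry": 0,"rz": 0,"claw": 1}]'

```text
time_s: 3.0
ee_pos: [0.318, 0.2155, 0.2227]
eef_rot: [3.141, -0.0, 1.359]
force: [0.9, -0.4, 0.4]
grip_width: 0.0004
grip_force: 0.0
```

>>> step_arm --plan '[{"dx": -0.27,"dy": 0.26,"dz": 0,"rx": 0,"ry": 0,"rz": 0,"claw": 1},{"dx": -0.27,"dy": 0.26,"dz": 0,"rx": 0,"ry": 0,"rz": 0,"claw": 1},{"dx": -0.27,"dy": 0.26,"dz": 0,"rx": 0,"ry": 0,"rz": 0,"claw": 1},{"dx": -0.27,"dy": 0.26,"dz": 0,"rx": 0,"ry": 0,"rz": 0,"claw": 1},{"dx": -0.27,"dy": 0.26,"dz": 0,"rx": 0,"ry": 0,"rz": 0,"claw": 1},{"dx": -0.27,"dy": 0.26,"dz": 0,"rx": 0,"ry": 0,"rz": 0,"claw": 1},{"dx": -0.27,"dy": 0.26,"dz": 0,"rx": 0,"ry": 0,"rz": 0,"claw": 1},{"dx": -0.27,"dy": 0.26,"dz": 0,"rx": 0,"ry": 0,"rz": 0,"claw": 1},{"dx": -0.27,"dy": 0.26,"dz": 0,"rx": 0,"ry": 0,"rz": 0,"claw": 1},{"dx": 0,"dy": 0,"dz": 0,"rx": 0,"ry": 0,"rz": 0,"claw": 1}]'

```text
time_s: 4.0
ee_pos: [0.495, -0.0737, 0.222]
eef_rot: [-3.141, 0.0, 1.356]
force: [-0.6, 1.4, -0.0]
grip_width: 0.0006
grip_force: 0.0
```

Run:
```python
from h import *
from scipy.spatial.transform import Rotation as Ro
o=telemetry.get_obs(); p=viewer.camera("wrist"); z=p["z_map"]
v,u=np.mgrid[:420,:560]; c=np.stack([(u-p["cx"])/p["fx"]*z,(v-p["cy"])/p["fy"]*z,z],-1)
T=p["tool_from_camera"]; t=c@T[:3,:3].T+T[:3,3]
w=t@Ro.from_euler("xyz",o["eef_rot"]).as_matrix().T+o["ee_pos"]; w[z==0]=np.nan
cv2.imwrite("pics/wrist0.png",p["img"][...,::-1])
m=(p["img"].max(-1)<60)&(w[...,2]>.105)&(w[...,2]<.125)&(np.hypot(w[...,0]-.513,w[...,1]+.105)<.035)
q=w[m]; print(o["time_s"],o["ee_pos"],o["eef_rot"],len(q))
if len(q)>20: print(q.mean(0),q.min(0),q.max(0),cv2.minAreaRect(q[:,:2].astype(np.float32)))
```

```text
4.0 [ 0.49495912 -0.07367971  0.22201793] [-3.14142079e+00  4.02613061e-04  1.35555075e+00] 1300
[ 0.51419583 -0.09829617  0.11439408] [ 0.49611656 -0.1201213   0.10781629] [ 0.53198405 -0.08104006  0.11685241] ((0.5128042101860046, -0.10154235363006592), (0.036501217633485794, 0.032595328986644745), 77.69886779785156)
```

View pics/wrist0.png

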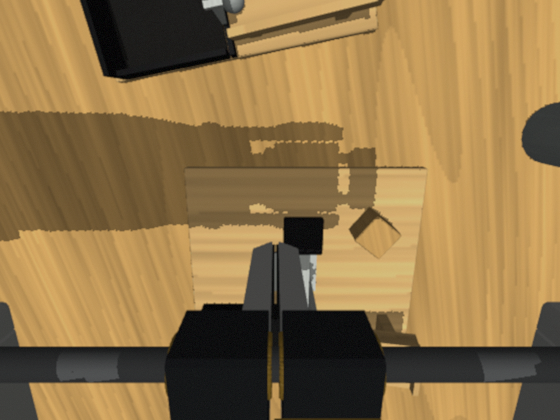

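The wrist view shows the paddle (black square at about (303,235)) ahead of and beside the closed fingertips, at (0.513, -0.102), which agrees with the top view. I'll move over it and go down to just above it.

>>> step_arm --plan '[{"dx": -0.135,"dy": 0.12,"dz": 0,"rx": 0,"ry": 0,"rz": 0,"claw": 1},{"dx": -0.135,"dy": 0.12,"dz": 0,"rx": 0,"ry": 0,"rz": 0,"claw": 1},{"dx": 0,"dy": 0,"dz": 0.2,"rx": 0,"ry": 0,"rz": 0,"claw": 1},{"dx": 0,"dy": 0,"dz": 0.2,"rx": 0,"ry": 0,"rz": 0,"claw": 1},{"dx": 0,"dy": 0,"dz": 0.2,"rx": 0,"ry": 0,"rz": 0,"claw": 1},{"dx": 0,"dy": 0,"dz": 0.2,"rx": 0,"ry": 0,"rz": 0,"claw": 1},{"dx": 0,"dy": 0,"dz": 0,"rx": 0,"ry": 0,"rz": 0,"claw": 1},{"dx": 0,"dy": 0,"dz": 0,"rx": 0,"ry": 0,"rz": 0,"claw": 1}]'

```text
time_s: 4.85
ee_pos: [0.5117, -0.1022, 0.1431]
eef_rot: [3.141, 0.0, 1.356]
force: [0.2, -0.4, 0.3]
grip_width: 0.0005
grip_force: 0.0
```

Run:
```python
from h import *
p=viewer.camera("scene"); cv2.imwrite("pics/s1.png",cv2.resize(p["img"][140:260,140:300,::-1],(800,600),interpolation=cv2.INTER_CUBIC)); print(telemetry.get_obs()["ee_pos"])
```

```text
[ 0.51194634 -0.10227305  0.14361398]
```

View pics/s1.png

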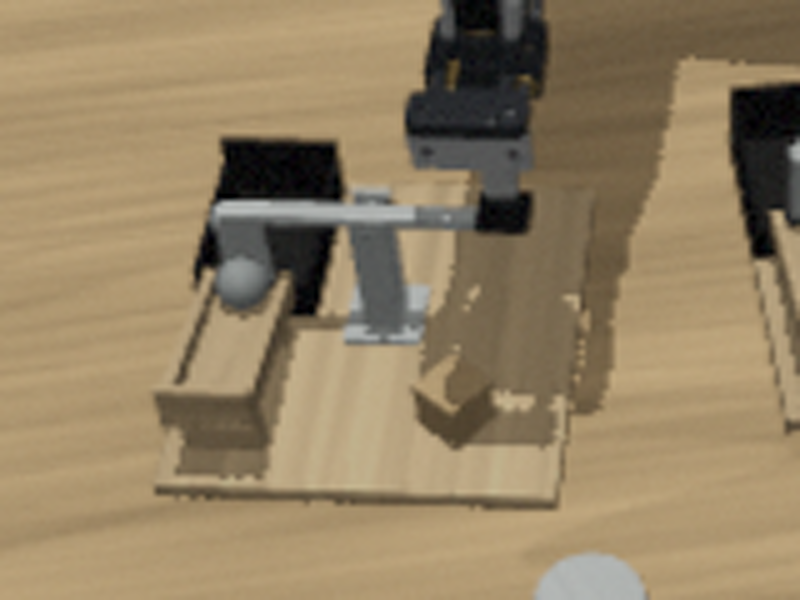

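The fingertips stand centred over the paddle (about (505,200) in the crop), clear of the bar, and the large ball is behind its gate at about (243,283). Pressing now.

>>> step_arm --plan '[{"dx": -0.01,"dy": 0.01,"dz": 0.09,"rx": 0,"ry": 0,"rz": 0,"claw": 1},{"dx": 0,"dy": 0,"dz": 0.09,"rx": 0,"ry": 0,"rz": 0,"claw": 1},{"dx": 0,"dy": 0,"dz": 0.09,"rx": 0,"ry": 0,"rz": 0,"claw": 1},{"dx": 0,"dy": 0,"dz": 0.09,"rx": 0,"ry": 0,"rz": 0,"claw": 1},{"dx": 0,"dy": 0,"dz": 0.09,"rx": 0,"ry": 0,"rz": 0,"claw": 1},{"dx": 0,"dy": 0,"dz": 0,"rx": 0,"ry": 0,"rz": 0,"claw": 1},{"dx": 0,"dy": 0,"dz": 0,"rx": 0,"ry": 0,"rz": 0,"claw": 1}]'

```text
time_s: 5.6
ee_pos: [0.512, -0.1031, 0.0972]
eef_rot: [-3.141, -0.001, 1.354]
force: [-1.6, 4.3, 2.7]
grip_width: 0.0006
grip_force: 1.9
```

Run:
```python
from h import *
o=telemetry.get_obs(); print(o["ee_pos"],o["force"])
p=viewer.camera("scene"); cv2.imwrite("pics/s2.png",cv2.resize(p["img"][140:260,140:300,::-1],(800,600),interpolation=cv2.INTER_CUBIC))
```

```text
[ 0.5120015  -0.10309536  0.09720606] [-1.55267083  4.25415633  2.65882163]
```

View pics/s2.png

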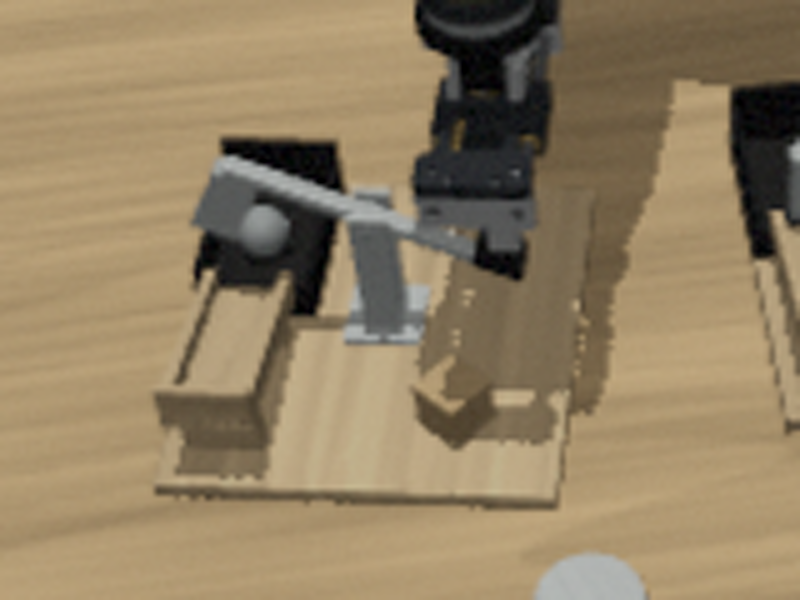

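The lever is tilted, the gate is up, and the ball (about (265,230)) is already rolling into the tray. I'll hold so it settles.

>>> step_arm --plan '[{"dx": 0,"dy": 0,"dz": 0,"rx": 0,"ry": 0,"rz": 0,"claw": 1},{"dx": 0,"dy": 0,"dz": 0,"rx": 0,"ry": 0,"rz": 0,"claw": 1},{"dx": 0,"dy": 0,"dz": 0,"rx": 0,"ry": 0,"rz": 0,"claw": 1},{"dx": 0,"dy": 0,"dz": 0,"rx": 0,"ry": 0,"rz": 0,"claw": 1},{"dx": 0,"dy": 0,"dz": 0,"rx": 0,"ry": 0,"rz": 0,"claw": 1},{"dx": 0,"dy": 0,"dz": 0,"rx": 0,"ry": 0,"rz": 0,"claw": 1},{"dx": 0,"dy": 0,"dz": 0,"rx": 0,"ry": 0,"rz": 0,"claw": 1},{"dx": 0,"dy": 0,"dz": 0,"rx": 0,"ry": 0,"rz": 0,"claw": 1},{"dx": 0,"dy": 0,"dz": 0,"rx": 0,"ry": 0,"rz": 0,"claw": 1},{"dx": 0,"dy": 0,"dz": 0,"rx": 0,"ry": 0,"rz": 0,"claw": 1}]'

```text
time_s: 6.65
ee_pos: [0.5122, -0.1035, 0.0974]
eef_rot: [3.142, -0.0, 1.354]
force: [-1.0, 3.8, 2.3]
grip_width: 0.0003
grip_force: 1.9
```

Run:
```python
from h import *
a=viewer.camera("scene")["img"][140:260,140:300,::-1]; p=viewer.camera("top")["img"][190:310,280:440,::-1]
cv2.imwrite("pics/s3.png",np.hstack([cv2.resize(np.ascontiguousarray(x),(400,300),interpolation=cv2.INTER_CUBIC) for x in(a,p)]))
```

```text
(no output)
```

View pics/s3.png

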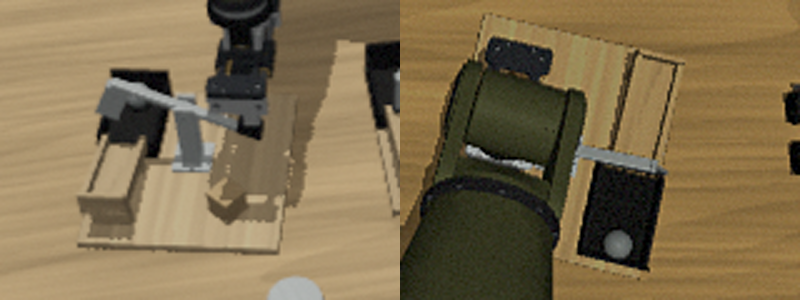

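The ball rests in the tray at about (618,243), by its far end and clear of the gate. I'll raise the tool gently so the paddle follows it up, then clear.

>>> step_arm --plan '[{"dx": 0,"dy": 0,"dz": -0.06,"rx": 0,"ry": 0,"rz": 0,"claw": 1},{"dx": 0,"dy": 0,"dz": -0.06,"rx": 0,"ry": 0,"rz": 0,"claw": 1},{"dx": 0,"dy": 0,"dz": -0.06,"rx": 0,"ry": 0,"rz": 0,"claw": 1},{"dx": 0,"dy": 0,"dz": -0.06,"rx": 0,"ry": 0,"rz": 0,"claw": 1},{"dx": 0,"dy": 0,"dz": -0.06,"rx": 0,"ry": 0,"rz": 0,"claw": 1},{"dx": 0,"dy": 0,"dz": -0.06,"rx": 0,"ry": 0,"rz": 0,"claw": 1},{"dx": 0,"dy": 0,"dz": -0.1,"rx": 0,"ry": 0,"rz": 0,"claw": 1},{"dx": 0,"dy": 0,"dz": -0.3,"rx": 0,"ry": 0,"rz": 0,"claw": 1},{"dx": 0,"dy": 0,"dz": -0.3,"rx": 0,"ry": 0,"rz": 0,"claw": 1},{"dx": 0,"dy": 0,"dz": -0.3,"rx": 0,"ry": 0,"rz": 0,"claw": 1}]'

```text
time_s: 7.75
ee_pos: [0.5119, -0.1035, 0.235]
eef_rot: [-3.141, 0.0, 1.354]
force: [-0.1, -0.1, 0.3]
grip_width: 0.0002
grip_force: 0.0
```

>>> step_arm --plan '[{"dx": 0.3,"dy": 0,"dz": 0,"rx": 0,"ry": 0,"rz": 0,"claw": 1},{"dx": 0.3,"dy": 0,"dz": 0,"rx": 0,"ry": 0,"rz": 0,"claw": 1},{"dx": 0.3,"dy": 0,"dz": 0,"rx": 0,"ry": 0,"rz": 0,"claw": 1},{"dx": 0.3,"dy": 0,"dz": 0,"rx": 0,"ry": 0,"rz": 0,"claw": 1},{"dx": 0.3,"dy": 0,"dz": 0,"rx": 0,"ry": 0,"rz": 0,"claw": 1},{"dx": 0,"dy": 0,"dz": 0,"rx": 0,"ry": 0,"rz": 0,"claw": 1},{"dx": 0,"dy": 0,"dz": 0,"rx": 0,"ry": 0,"rz": 0,"claw": 1}]'

```text
time_s: 8.45
ee_pos: [0.5442, 0.0431, 0.2335]
eef_rot: [-3.141, 0.0, 1.355]
force: [0.1, -0.4, -0.6]
grip_width: 0.0004
grip_force: 0.0
```

Run:
```python
from h import *
a=viewer.camera("scene")["img"][140:260,140:300,::-1]; b=viewer.camera("top")["img"]; a2=viewer.camera("scene")["img"][140:230,270:390,::-1]
p=b[190:310,280:440,::-1]; q=b[190:310,160:320,::-1]
c=[cv2.resize(np.ascontiguousarray(x),(400,300),interpolation=cv2.INTER_CUBIC) for x in(a,p,a2,q)]
cv2.imwrite("pics/s4.png",np.vstack([np.hstack(c[:2]),np.hstack(c[2:])]))
o=telemetry.get_obs(); print(o["time_s"],o["ee_pos"],o["force"])
```

```text
8.6 [0.54428613 0.04206597 0.23359906] [ 0.02852497 -0.56197602 -0.76099076]
```

View pics/s4.png

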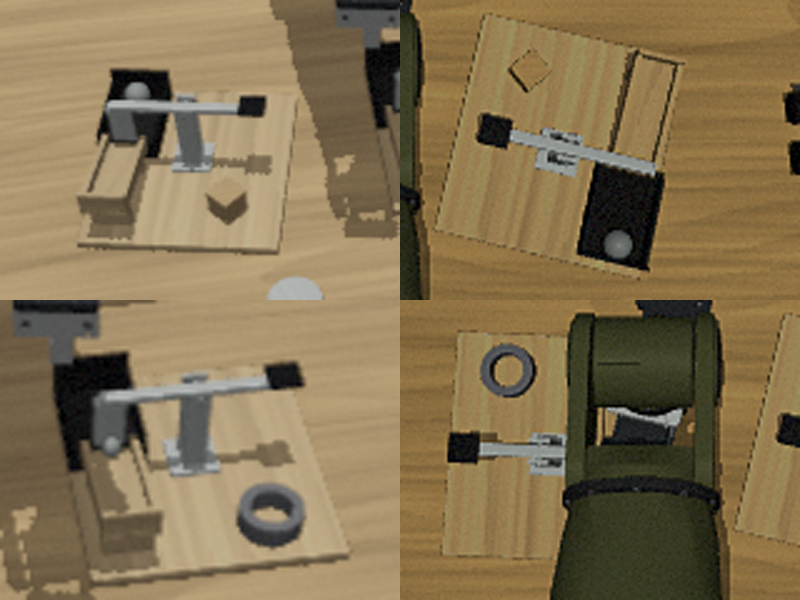

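The large ball is in its tray (618,243) with that lever level and its gate shut. The small ball is still behind its gate (110,445), the block and ring haven't moved, and the arm is clear.

```bash
python3 -c "
from station import hand_in
print(hand_in())"
```

```text
the job is handed in; nothing more can be done
None
```

The large ball is in its catch tray with its gate shut again, the small ball is still behind its own shut gate, nothing else on the two stands moved, and the job is handed in.

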